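# Nest the three domed covers before candle lighting

### The arm

A 6-joint arm with a two-finger parallel gripper is mounted at the origin on the work surface. World frame = base frame: x ahead of the robot, y to its left, z up, the work surface at z = 0. Lengths are in mm, angles in rad, forces in N, time in s.
With the tool pointing down it reaches from about 200 to 875 mm from the base axis. Payload 3.4 kg.
Tool frame: the origin (TCP) lies midway between the tips of the shut fingers; the grasp point (between the pads) lies 19 mm behind it; z points along the fingers, y is the line along which they close (so a half turn about z gives the same grasp; the last joint's range is limited). The gripper opens to 94 mm and grips with 3 to 60 N. Pads are 16 mm wide; open, the fingers measure 119 mm over their backs; the gripper's body (75 mm by 177 mm) begins 78 mm behind the grasp point.
Start: joints at [-1.465, 0.276, 1.505, -0, 1.361, -0.121], TCP at [129.291, -560.312, 205.493] pointing down, gripper open.
Joint ranges: [-2.89, 2.89], [-0.75, 2.08], [0.22, 2.7], [-1.18, 4.32], [0.11, 2.71], [-2.7, 2.7]. Speed limits (rad/s): [2.57, 2.57, 3.14, 3.14, 3.14, 3.14].

### API

Orientations are given as a rotation vector (axis times angle).
In Python, from cell import * gives the robot as it stands.
- The arm moves only by the tool arm_command, never from a script. Its argument "plan" is a list that holds one entry, the list of rows, each a list of 6 numbers: the shift along the world's x, y, z scaled (see below), then the turn, a rotation vector about the world's x, y, z scaled (see below). A call has 1 to 5 rows; each row is the pose to reach, as a shift and turn from the pose commanded when the call began, turning the shorter way round; what a row does not reach only later rows make up. The controller multiplies each number of a shift by 0.15 m and each number of a turn by 180 degrees. A row lasts 1/10 s, in which the tool goes at most 50 mm and 8.59 degrees, less where a joint would pass 70% of its speed; a pose out of reach is approached as far as the arm can. A call with a number of a shift or a turn outside -1 to 1 is refused whole. A call with a gripper value outside its range is refused whole. "jaw" is the opening, from -1 (shut) to 1 (fully open), set as the call begins (left out, the last holds). The fingers move at their own pace and stop on an object; the grip force is fixed at half the most. Time passes only in rows, so rows that repeat a pose let the fingers close. It gives the time, the measured TCP pose, the force, the opening and the grip force at its end, in the units of the state.
- sense(): the state, without advancing time (a new reading comes with each control period).
- read_camera(name): name is "scene" or "side" or "wrist"; returns (picture, depth): 384x512x3 uint8, red, green, blue; 384x512 float32, mm along the optical axis (not along the pixel's ray), 0 where there is no reading.
- calibration(name): a dict with "intrinsics" (3x3 intrinsics, pixels), "k1" (the pictures are not rectified: a ray, as slopes to the right and down, at radius r is drawn at 1 + k1 r^2 times it, then the intrinsics apply), "view" (4x4, takes a point from world to camera coordinates); the wrist camera has in their place "T_tool_cam" (4x4, takes a point from camera to tool coordinates, whose origin is the TCP and whose axes are the flange's). Camera axes: x right, y down, z forward; pixel columns grow to the right and rows downward; lengths in mm; the calibration is good to about 2 mm. A picture is of the moment at which its call begins: read the wrist's pose just before it. calibration takes no time and is no camera call.
- close_job(): hands the job in; it is judged then, once.
The state is a dict: "time": time; "joint_pos": joint angles; "joint_velocities": joint speeds; "effort": joint torques, N m; "tool_pos": TCP position; "eef_rot": TCP orientation; "force": force on the tool from outside, world axes, zero at the start; "wrist_torque": the same for the moment, N m; "gripper_width": opening from 0.0 (shut) to 1.0 (fully open); "grasp_force": force on a finger pad.
Only numpy, scipy, OpenCV 4.12 (cv2) and the standard library are available. Lean on these libraries where they do the work, as an engineer would, in place of code of your own. Each camera call takes 0.05 s, during which the arm holds its last target. There are 200 camera calls.

### The job

Clear the sill for candle lighting by nesting the three upturned domed aluminium covers, all kept mouth up: first set the medium cover down inside the large one, then set the small tall cover inside the medium one. Leave the large cover sitting on its coaster, and let the finished stack stand straight.

Things in the scene. Friction and masses are not known exactly. Their poses are not given: they have to be found in the camera images.
- large_mid (a point): Centre (on axis, half-way up) of the large domed cover: plain cast aluminium, lying on its crown on the coaster, mouth up; loose, 0.35 kg. Outside 144 mm across the rim, 46 mm high (rim 23 mm above this point). Wall 4 mm, inner floor 18 mm below this point. Inside width 56 mm at the floor, 122 mm at 22 mm above the crown, 136 mm at the rim. z axis up, out of the mouth; round, yaw is arbitrary.
- medium_mid (a point): Centre (on axis, half-way up) of the medium domed cover: plain cast aluminium, on its crown on the sill, mouth up; loose, 90 g. 64 mm across the rim, 44 mm high, inner floor 17 mm below this point, wall 3.5 mm; crown 36 mm across, top 25 mm nearly upright: grip there across the outside. In the large cover its rim ends 3 mm above the large rim. z up; yaw arbitrary. The straight 72 mm cup is not it.
- small_mid (a point): Centre (on axis, half-way up) of the small tall bell-shaped cover: plain cast aluminium, on its crown on the sill, mouth up; loose, 70 g. 42 mm across the rim, 64 mm high, wall 3.5 mm; crown 26 mm across, top 45 mm nearly upright. In the medium cover its rim ends 25 mm above the medium rim: grip across the outside with fingertips at most 20 mm below its rim. z up; yaw arbitrary.
- coaster: White ceramic coaster, a disc 160 mm across and 8 mm thick, fixed on the sill under the large cover. Origin at the centre of its underside, at sill height.

How it is judged (in metres and radians):
On the way:
1. the medium cover sits mouth up inside the large one, let go (horizontal distance between medium_mid and large_mid below 0.018 m and z of medium_mid in the frame of large_mid between -0.005 and 0.014 m and angle between medium_mid's own z axis and vertical below 0.21 rad and contact force between medium and the fingers below 0.3 N), for 0.2 s.
At the end, for the whole second after the job is handed in: Medium cover mouth up in the large (within 18 mm in plan) and small mouth up in the medium (within 15 mm), both seated on the floor below (heights to about 10 mm), tilt under 12 degrees; large one within 25 mm of its coaster's centre, tilt under 10 degrees; all at rest (horizontal distance between medium_mid and large_mid below 0.018 m and z of medium_mid in the frame of large_mid between -0.005 and 0.014 m and angle between each of medium_mid, small_mid's own z axis and vertical below 0.21 rad and horizontal distance between small_mid and medium_mid below 0.015 m and z of small_mid in the frame of medium_mid between 0.008 and 0.023 m and horizontal distance between large_mid and coaster below 0.025 m and angle between large_mid's own z axis and vertical below 0.17 rad and linear speed of each of medium, small, large below 0.02 m/s); the robot touches nothing.
It also fails if it takes over 64 s, if anything falls off the work surface, if the arm or the gripper's body presses on something with over 40 N, if the wrist force passes 120 N, or if a joint passes its speed limit or range.

## Working session

There is one attempt and no reset: what is moved stays moved. The work goes in short steps, Python scripts to look and compute and a tool call to move; the robot and the scene stay as the last step left them, time stands still between calls to the robot, and variables do not carry over. Pictures are saved under pics/ and viewed, at most 10 in all, crops included, and the job is handed in when it is done.

Besides the shell and the picture viewer there is one more tool, called after "Request:" as name(argument=value, ...) on one line, values as JSON. arm_command: Moves the arm, as the interface text tells. Its arguments: {"type":"object","properties":{"plan":{"type":"array"},"jaw":{"type":"number"}},"required":["plan"]}

```bash
mkdir -p pics; cat > h.py <<'E'
from cell import *
import numpy as np, cv2
from scipy.spatial.transform import Rotation as R
def Twc(name,s=None):
    c=calibration(name)
    if name!="wrist": return np.linalg.inv(np.array(c["view"])),c
    T=np.eye(4);T[:3,:3]=R.from_rotvec(s["eef_rot"]).as_matrix();T[:3,3]=s["tool_pos"]
    return T@np.array(c["T_tool_cam"]),c
def cloud(name):
    s=sense();img,d=read_camera(name);T,c=Twc(name,s)
    K=np.array(c["intrinsics"],float)
    v,u=np.mgrid[:384,:512].astype(np.float32)
    p=cv2.undistortPoints(np.stack([u,v],-1).reshape(-1,1,2),K,np.array([c["k1"],0,0,0.])).reshape(384,512,2)
    P=np.concatenate([p*d[...,None],d[...,None]],-1)@T[:3,:3].T+T[:3,3]
    P[d==0]=np.nan
    return img,d,P
def save(img,n,f=1.5):
    cv2.imwrite("pics/"+n,cv2.resize(img[...,::-1],None,fx=f,fy=f,interpolation=cv2.INTER_CUBIC))
E
python3 - <<'E'
from h import *
s=sense();print(s)
for n in("scene","side"):
    i,d,P=cloud(n);save(i,n+"0.png");np.savez(n+"0.npz",i=i,d=d,P=P)
    print(n,Twc(n)[0][:3,3],Twc(n)[0][:3,2])
i,d,P=cloud("wrist");save(i,"wrist0.png",1);np.savez("wrist0.npz",i=i,d=d,P=P)
print(calibration("wrist"))
E
```

```text
{'time': 0.0, 'joint_pos': array([-1.46496921e+00,  2.76563810e-01,  1.50610928e+00, -3.55137445e-05,
        1.36070508e+00, -1.20977122e-01]), 'joint_velocities': array([-1.48458399e-04,  9.45676272e-05, -6.68458770e-04, -2.19539428e-04,
       -1.76333632e-03, -1.26351617e-04]), 'effort': array([ 1.37461805e-05, -4.04582977e+01, -2.37231195e+01,  7.01487134e-02,
        3.42776882e-02, -1.36929370e-04]), 'tool_pos': array([ 129.23097831, -559.70582552,  204.63204212]), 'eef_rot': array([-3.11963820e+00, -3.55309698e-01,  3.32820558e-05]), 'force': array([-0.26262999, -0.27438316, -0.28280866]), 'wrist_torque': array([0.00596782, 0.02400012, 0.00546665]), 'grasp_force': 0.0, 'gripper_width': 1.0006808247122974}
scene [ 889.46689295 -245.67941714  832.83419913] [-0.39637333  0.25368676 -0.88234416]
side [ 67.68478279 653.00148915 582.03420767] [ 0.47524883 -0.67751062 -0.56135364]
{'intrinsics': array([[304.4850918 ,   0.        , 254.81327519],
       [  0.        , 304.4850918 , 192.21508588],
       [  0.        ,   0.        ,   1.        ]]), 'k1': 0.01498834558788528, 'T_tool_cam': array([[ 3.04522510e-04, -9.59525256e-01, -2.81622427e-01,
         8.24117283e+01],
       [ 9.99999217e-01, -4.96136010e-05,  1.25035417e-03,
        -2.88514407e-01],
       [-1.21371870e-03, -2.81622587e-01,  9.59524489e-01,
        -1.78819648e+02],
       [ 0.00000000e+00,  0.00000000e+00,  0.00000000e+00,
         1.00000000e+00]])}
```

View pics/scene0.png

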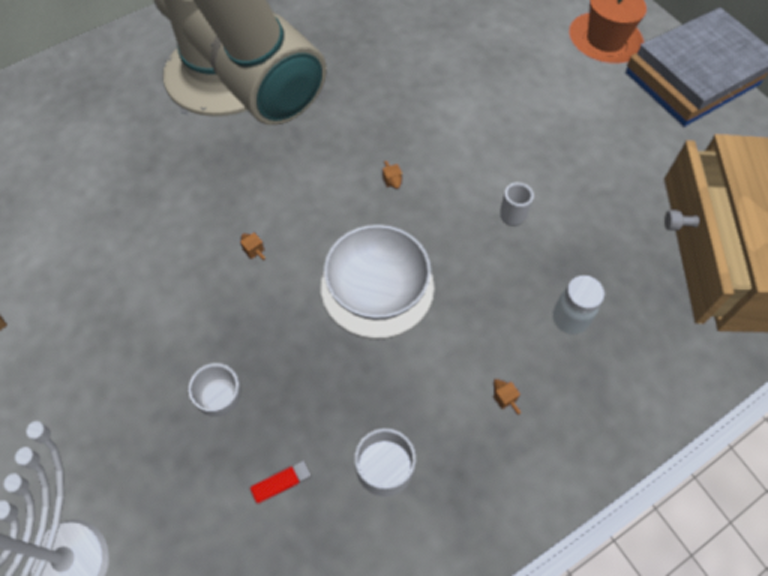

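View pics/side0.png

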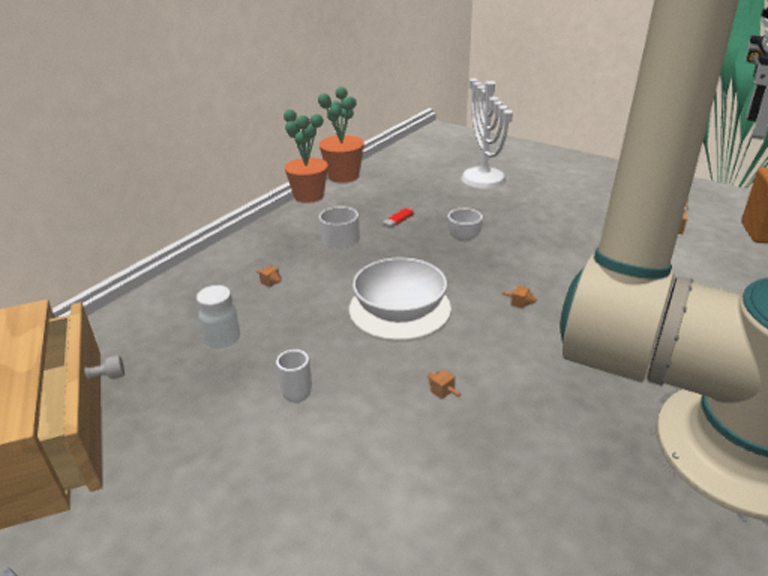

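Scene view (768 px wide): the large cover is at about (377,270) on its coaster. The medium is the rounded cup at (214,388), the straight decoy cup is at (385,460), and the small tall cover is at (517,200). The side view agrees: medium (465,222), small (294,375).

```bash
cat >> h.py <<'E'
def rim(P,c,rad,zt,R0,tol=5):
    """fit fixed-radius circle to points near rim height zt around c"""
    from scipy.optimize import least_squares
    q=P.reshape(-1,3);q=q[np.isfinite(q).all(1)]
    q=q[(np.hypot(*(q[:,:2]-c).T)<rad)&(abs(q[:,2]-zt)<tol)]
    f=lambda x:np.hypot(q[:,0]-x[0],q[:,1]-x[1])-R0
    r=least_squares(f,c,loss="soft_l1",f_scale=2)
    return r.x,len(q),np.median(q[:,2]),np.median(abs(r.fun))
E
python3 - <<'E'
from h import *
px={"scene":dict(large=(377,270),medium=(214,388),small=(517,196),cup=(385,460)),"side":dict(large=(400,285),medium=(465,220),small=(294,362),cup=(339,217))}
g=dict(large=(54,70.),medium=(44,30.3),small=(64,19.3),cup=(50,34.))
for n in px:
    P=np.load(n+"0.npz")["P"]
    for k,(u,v) in px[n].items():
        c=P[int(v/1.5),int(u/1.5)]
        w=P[int(v/1.5)-30:int(v/1.5)+30,int(u/1.5)-30:int(u/1.5)+30].reshape(-1,3)
        w=w[np.hypot(*(w[:,:2]-c[:2]).T)<g[k][1]+15]
        print(n,k,c.round(),"ztop",np.nanpercentile(w[:,2],99).round(1),rim(P,c[:2],g[k][1]+18,g[k][0],g[k][1]))
E
```

```text
scene large [491.   7.  13.] ztop 53.4 (array([509.71540453,  -5.03646777]), 362, np.float64(52.18613741494306), np.float64(1.5410901434122337))
scene medium [ 523. -267.    6.] ztop 44.8 (array([ 538.60664409, -266.01138456]), 213, np.float64(42.65039183032468), np.float64(0.9250753246073735))
scene small [503. 242.  36.] ztop 64.6 (array([515.84513248, 230.5744723 ]), 108, np.float64(62.37624949604384), np.float64(1.02823440532263))
scene cup [ 721. -127.    4.] ztop 50.2 (array([ 729.46925074, -132.20218659]), 223, np.float64(48.40318709756036), np.float64(0.8167142806204453))
side large [536. -39.  18.] ztop 55.5 (array([508.99521446,  -1.0312261 ]), 218, np.float64(53.19107794658885), np.float64(1.2555527876930554))
side medium [ 552. -290.   22.] ztop 43.7 (array([ 538.50665574, -262.6308777 ]), 54, np.float64(41.99682072799811), np.float64(1.2793932488645332))
side small [531. 217.  43.] ztop 65.8 (array([516.95697484, 232.61520349]), 109, np.float64(63.43603176346221), np.float64(0.9662624561292787))
side cup [ 751. -156.   30.] ztop 49.4 (array([ 770.08617419, -171.2965547 ]), 55, np.float64(48.0116692828509), np.float64(8.460593564469967))
```

Request:
arm_command(plan=[[[0.15,0.2,0,0,0,0],[0.3,0.45,0,0,0,0],[0.5,0.75,0,0,0,0],[0.65,1,0,0,0,0],[0.65,1,0,0,0,0]]])

```text
time: 0.65
tool_pos: [228.6, -404.7, 205.4]
eef_rot: [-3.117, -0.362, -0.002]
force: [-0.1, -0.9, -0.2]
gripper_width: 1.004
grasp_force: 0.0
```

Request:
arm_command(plan=[[[0.25,0.2,0,0,0,0],[0.5,0.5,0,0,0,0],[0.75,0.8,0,0,0,0],[1,0.97,0,0,0,0],[1,0.97,0,0,0,0]]])

```text
time: 1.15
tool_pos: [379.5, -262.4, 205.5]
eef_rot: [-3.12, -0.362, -0.003]
force: [-0.7, -0.8, -0.4]
gripper_width: 1.001
grasp_force: 0.0
```

Request:
arm_command(plan=[[[0.15,0,0,0,0,0],[0.35,0,0,0,0,0],[0.5,0,0,0,0,0],[0.5,0,0,0,0,0],[0.5,0,0,0,0,0]]])

```text
time: 1.65
tool_pos: [450.9, -265.6, 204.9]
eef_rot: [-3.121, -0.355, 0.003]
force: [-0.1, -0.1, 0.1]
gripper_width: 1.003
grasp_force: 0.0
```

```bash
python3 - <<'E'
from h import *
i,d,P=cloud("wrist");save(i,"wrist1.png",1)
print(rim(P,np.array([538.5,-264.5]),48,44,30.3,4), sense()["tool_pos"])
E
```

```text
(array([ 538.86220104, -265.73472039]), 652, np.float64(43.32493625898681), np.float64(0.9561385786644276)) [ 450.5191664  -265.37130761  205.04204917]
```

View pics/wrist1.png

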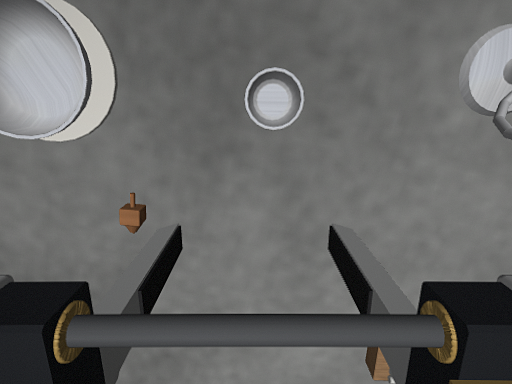

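The wrist view shows the medium cover alone at (274,98), with clear space on both sides. The wrist fit matches the fixed cameras, so I'm going in for the grasp.

Request:
arm_command(plan=[[[0.2,0,0,0,0,0],[0.45,0,-0.1,0,0,0],[0.585,0,-0.35,0,0,0],[0.585,0,-0.65,0,0,0],[0.585,0,-0.7,0,0,0]]])

```text
time: 2.2
tool_pos: [535.0, -263.1, 95.6]
eef_rot: [-3.115, -0.354, 0.014]
force: [-0.9, 0.7, -1.2]
gripper_width: 1.002
grasp_force: 0.0
```

Request:
arm_command(plan=[[[0,0,-0.15,0,0,0],[0,0,-0.35,0,0,0],[0,0,-0.5,0,0,0],[0,0,-0.52,0,0,0],[0,0,-0.52,0,0,0]]])

```text
time: 2.7
tool_pos: [539.2, -265.5, 23.6]
eef_rot: [3.121, 0.354, 0.0]
force: [0.7, -0.9, 0.1]
gripper_width: 1.004
grasp_force: 0.0
```

Request:
arm_command(plan=[[[0,0,0,0,0,0],[0,0,0,0,0,0],[0,0,0,0,0,0],[0,0,0,0,0,0],[0,0,0,0,0,0]]], jaw=-1)

```text
time: 3.2
tool_pos: [540.0, -265.1, 23.3]
eef_rot: [3.12, 0.356, 0.001]
force: [-0.7, -0.9, 3.9]
gripper_width: 0.681
grasp_force: 30.0
```

Request:
arm_command(plan=[[[0,0,0.1,0,0,0],[0,0,0.3,0,0,0],[0,0,0.5,0,0,0],[0,0,0.6,0,0,0],[0,0,0.6,0,0,0]]])

```text
time: 3.7
tool_pos: [541.0, -265.6, 114.9]
eef_rot: [3.118, 0.355, 0.006]
force: [0.9, 0.2, -1.3]
gripper_width: 0.678
grasp_force: 30.0
```

Request:
arm_command(plan=[[[-0.05,0.2,0,0,0,0],[-0.1,0.45,0,0,0,0],[-0.15,0.7,0,0,0,0],[-0.2,0.95,0,0,0,0],[-0.2,1,0,0,0,0]]])

```text
time: 4.2
tool_pos: [506.4, -110.7, 110.9]
eef_rot: [-3.117, -0.359, 0.007]
force: [-0.5, 0.0, -1.3]
gripper_width: 0.672
grasp_force: 30.0
```

Request:
arm_command(plan=[[[0,0.2,0,0,0,0],[0,0.45,0,0,0,0],[0,0.7,0,0,0,0],[0,0.75,0,0,0,0],[0,0.75,0,0,0,0]]])

```text
time: 4.7
tool_pos: [509.3, -1.7, 111.7]
eef_rot: [3.121, 0.359, -0.002]
force: [1.2, -0.7, -0.3]
gripper_width: 0.678
grasp_force: 30.0
```

```bash
python3 - <<'E'
from h import *
i,d,P=cloud("wrist");save(i,"wrist2.png",1)
print(sense()["tool_pos"],sense()["gripper_width"])
for t in(3,5): print(rim(P,np.array([509.5,-3]),86,54,70,t))
# medium carried: rim ~ tool z + 20.7
s=sense();print(rim(P,s["tool_pos"][:2],40,s["tool_pos"][2]+20.7,30.3,4))
E
```

```text
[509.528709    -2.74630823 111.85761506] 0.6769354117078379
(array([508.70748627,  -4.04502222]), 1814, np.float64(53.37068486928429), np.float64(1.0722312163628516))
(array([508.57154817,  -4.06238721]), 1999, np.float64(53.26877374658943), np.float64(1.1962862023570295))
(array([508.8741821 ,  -1.61780033]), 2430, np.float64(131.63756667642423), np.float64(1.0666259842472492))
```

View pics/wrist2.png

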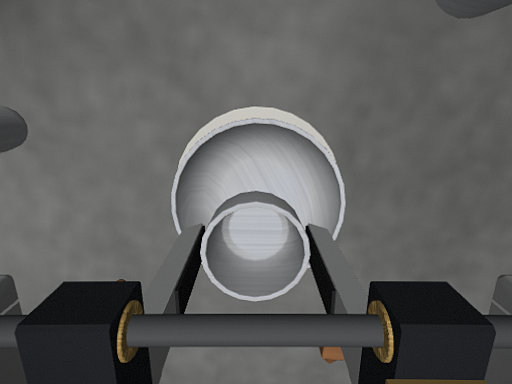

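The medium cover is held upright and centred over the large one, whose rim centre is at about (258,205) px. The remaining offset is about 2 mm, so I'm lowering it.

Request:
arm_command(plan=[[[0,-0.015,-0.1,0,0,0],[0,-0.015,-0.25,0,0,0],[0,-0.015,-0.4,0,0,0],[0,-0.015,-0.47,0,0,0],[0,-0.015,-0.485,0,0,0]]])

```text
time: 5.25
tool_pos: [508.7, -5.7, 38.4]
eef_rot: [-3.121, -0.353, 0.005]
force: [-0.9, 0.6, -0.3]
gripper_width: 0.677
grasp_force: 30.0
```

Request:
arm_command(plan=[[[0,0,0,0,0,0],[0,0,-0.005,0,0,0],[0,0,-0.01,0,0,0],[0,0,-0.015,0,0,0],[0,0,-0.015,0,0,0]]])

```text
time: 5.75
tool_pos: [509.7, -4.5, 37.8]
eef_rot: [3.121, 0.356, 0.001]
force: [-0.3, 1.1, -1.5]
gripper_width: 0.676
grasp_force: 30.0
```

Request:
arm_command(plan=[[[0,0,-0.005,0,0,0],[0,0,-0.005,0,0,0],[0,0,-0.01,0,0,0],[0,0,-0.01,0,0,0],[0,0,-0.01,0,0,0]]])

```text
time: 6.25
tool_pos: [509.6, -4.5, 36.3]
eef_rot: [3.121, 0.355, 0.0]
force: [-1.3, 0.8, 2.6]
gripper_width: 0.673
grasp_force: 30.0
```

Request:
arm_command(plan=[[[0,0,0,0,0,0],[0,0,0,0,0,0],[0,0,0,0,0,0],[0,0,0,0,0,0],[0,0,0,0,0,0]]], jaw=0.7)

```text
time: 6.75
tool_pos: [509.5, -4.6, 35.9]
eef_rot: [3.121, 0.356, -0.0]
force: [-0.4, 0.0, 0.3]
gripper_width: 0.851
grasp_force: 0.0
```

Request:
arm_command(plan=[[[0,0,0.1,0,0,0],[0,0,0.25,0,0,0],[0,0,0.5,0,0,0],[0,0,0.8,0,0,0],[0,0,0.95,0,0,0]]])

```text
time: 7.25
tool_pos: [511.2, -4.8, 182.1]
eef_rot: [3.12, 0.355, 0.008]
force: [0.5, 0.3, -0.5]
gripper_width: 0.845
grasp_force: 0.0
```

Request:
arm_command(plan=[[[-0.15,0.25,0,0,0,0],[-0.3,0.5,0,0,0,0],[-0.5,0.75,0,0,0,0],[-0.55,0.98,0,0,0,0],[-0.55,1,0,0,0,0]]])

```text
time: 7.75
tool_pos: [425.3, 148.4, 178.7]
eef_rot: [-3.119, -0.362, -0.0]
force: [-0.2, -0.2, -0.2]
gripper_width: 0.85
grasp_force: 0.0
```

Request:
arm_command(plan=[[[0,0.2,0,0,0,0],[0,0.4,0,0,0,0],[0,0.55,0,0,0,0],[0,0.55,0,0,0,0],[0,0.55,0,0,0,0]]])

```text
time: 8.25
tool_pos: [427.2, 227.2, 178.2]
eef_rot: [3.12, 0.357, -0.001]
force: [-0.6, -0.5, -0.3]
gripper_width: 0.847
grasp_force: 0.0
```

```bash
python3 - <<'E'
from h import *
i,d,P=cloud("wrist")
j,_,Q=cloud("scene")
save(np.hstack([i[:,:],j[80:,120:376].repeat(1,0) if 0 else cv2.resize(j[120:312,130:386],(512,384))]),"ws3.png",.78)
s=sense();print(s["tool_pos"],s["gripper_width"])
print("small",rim(P,np.array([516.5,231.5]),34,64,19.3,4))
print("large",rim(Q,np.array([508.7,-4]),86,54,70,4),"med",rim(Q,np.array([508.7,-4]),42,57,30.3,4))
E
```

```text
[427.17144682 226.69625467 178.3098533 ] 0.8473311987908163
small (array([517.09771907, 230.81157674]), 532, np.float64(63.432337603218315), np.float64(0.8938097825292228))
large (array([509.57450464,  -4.93164391]), 620, np.float64(52.88910036527301), np.float64(2.267616241432613)) med (array([507.67286716,  -6.2172004 ]), 162, np.float64(55.38211503188279), np.float64(1.0330566825492422))
```

View pics/ws3.png

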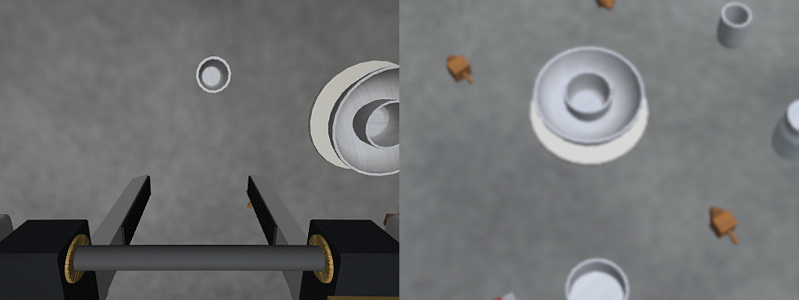

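Scene crop (right half): the medium cover sits upright and centred in the large one at about (587,95). Wrist view (left half): the small cover is at (213,74) with room around it. I'm going to grasp it with the fingertips about 18 mm below its rim.

Request:
arm_command(plan=[[[0.2,0.025,0,0,0,0],[0.45,0.025,0,0,0,0],[0.6,0.025,-0.05,0,0,0],[0.6,0.025,-0.3,0,0,0],[0.6,0.025,-0.4,0,0,0]]])

```text
time: 8.85
tool_pos: [516.4, 229.4, 115.8]
eef_rot: [3.12, 0.352, -0.007]
force: [-1.2, 0.4, -0.6]
gripper_width: 0.847
grasp_force: 0.0
```

Request:
arm_command(plan=[[[0,0,-0.15,0,0,0],[0,0,-0.3,0,0,0],[0,0,-0.45,0,0,0],[0,0,-0.475,0,0,0],[0,0,-0.475,0,0,0]]])

```text
time: 9.35
tool_pos: [516.9, 230.6, 46.9]
eef_rot: [3.121, 0.354, -0.002]
force: [0.4, 0.6, 0.3]
gripper_width: 0.85
grasp_force: 0.0
```

Request:
arm_command(plan=[[[0,0,0,0,0,0],[0,0,0,0,0,0],[0,0,0,0,0,0],[0,0,0,0,0,0],[0,0,0,0,0,0]]], jaw=-1)

```text
time: 9.85
tool_pos: [517.2, 231.8, 47.6]
eef_rot: [3.121, 0.356, 0.001]
force: [0.0, -0.1, -0.8]
gripper_width: 0.463
grasp_force: 0.2
```

Request:
arm_command(plan=[[[0,0,0,0,0,0],[0,0,0,0,0,0],[0,0,0,0,0,0]]])

```text
time: 10.15
tool_pos: [517.2, 231.8, 47.5]
eef_rot: [-3.121, -0.356, -0.001]
force: [0.1, -0.2, 2.8]
gripper_width: 0.428
grasp_force: 30.0
```

Request:
arm_command(plan=[[[0,0,0.1,0,0,0],[0,0,0.3,0,0,0],[0,0,0.5,0,0,0],[0,0,0.65,0,0,0],[0,0,0.65,0,0,0]]])

```text
time: 10.65
tool_pos: [519.2, 232.4, 147.7]
eef_rot: [-3.12, -0.355, -0.01]
force: [-0.1, 0.9, -0.8]
gripper_width: 0.429
grasp_force: 30.0
```

Request:
arm_command(plan=[[[0,-0.2,0,0,0,0],[0,-0.45,0,0,0,0],[0,-0.7,0,0,0,0],[-0.05,-0.95,0,0,0,0],[-0.055,-1,0,0,0,0]]])

```text
time: 11.15
tool_pos: [506.6, 78.5, 142.9]
eef_rot: [3.121, 0.351, -0.007]
force: [0.4, 0.5, -1.0]
gripper_width: 0.432
grasp_force: 30.0
```

Request:
arm_command(plan=[[[0,-0.2,0,0,0,0],[0,-0.45,0,0,0,0],[0,-0.57,0,0,0,0],[0,-0.57,0,0,0,0],[0,-0.57,0,0,0,0]]])

```text
time: 11.65
tool_pos: [508.3, -3.2, 143.7]
eef_rot: [-3.12, -0.354, 0.003]
force: [-0.8, -0.6, -0.9]
gripper_width: 0.431
grasp_force: 30.0
```

```bash
python3 - <<'E'
from h import *
i,d,P=cloud("wrist");save(i,"wrist4.png",1)
s=sense();t=s["tool_pos"];print(t,s["gripper_width"])
print("med",rim(P,np.array([508.7,-4]),42,57,30.3,3))
print("small",rim(P,t[:2],26,t[2]+16.5,19.3,4))
E
```

```text
[508.36512618  -2.79221274 143.93642495] 0.4298978218129492
med (array([508.07717386,  -4.55823408]), 553, np.float64(56.37723236061328), np.float64(0.8991912685136896))
small (array([508.75816469,  -2.72110107]), 1453, np.float64(159.61235431625644), np.float64(0.9784785949670365))
```

View pics/wrist4.png

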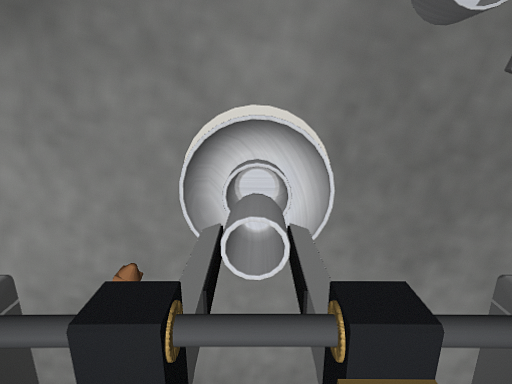

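The small cover is held upright above the medium one, whose rim is centred at about (257,193) px. It is 2 mm off in y, so I'm correcting that and lowering.

Request:
arm_command(plan=[[[-0.005,-0.01,-0.1,0,0,0],[-0.005,-0.01,-0.25,0,0,0],[-0.005,-0.01,-0.4,0,0,0],[-0.005,-0.01,-0.48,0,0,0],[-0.005,-0.01,-0.5,0,0,0]]])

```text
time: 12.2
tool_pos: [506.9, -4.1, 68.3]
eef_rot: [-3.12, -0.357, 0.005]
force: [-1.1, 0.2, -0.9]
gripper_width: 0.432
grasp_force: 30.0
```

Request:
arm_command(plan=[[[0,0,0,0,0,0],[0,0,-0.005,0,0,0],[0,0,-0.01,0,0,0],[0,0,-0.015,0,0,0],[0,0,-0.015,0,0,0]]])

```text
time: 12.7
tool_pos: [508.2, -5.4, 67.8]
eef_rot: [3.121, 0.355, 0.001]
force: [-0.1, -0.2, -1.0]
gripper_width: 0.431
grasp_force: 30.0
```

Request:
arm_command(plan=[[[0,0,-0.005,0,0,0],[0,0,-0.01,0,0,0],[0,0,-0.015,0,0,0],[0,0,-0.015,0,0,0],[0,0,-0.015,0,0,0]]])

```text
time: 13.2
tool_pos: [508.2, -5.3, 65.5]
eef_rot: [3.121, 0.356, 0.001]
force: [-0.1, -0.1, 2.4]
gripper_width: 0.428
grasp_force: 30.0
```

Request:
arm_command(plan=[[[0,0,0,0,0,0],[0,0,0,0,0,0],[0,0,0,0,0,0],[0,0,0,0,0,0],[0,0,0,0,0,0]]], jaw=0.5)

```text
time: 13.7
tool_pos: [508.0, -5.3, 65.1]
eef_rot: [3.121, 0.356, -0.0]
force: [-0.2, -0.2, -0.3]
gripper_width: 0.745
grasp_force: 0.0
```

Request:
arm_command(plan=[[[0,0,0.1,0,0,0],[0,0,0.25,0,0,0],[0,0,0.5,0,0,0],[0,0,0.8,0,0,0],[0,0,0.95,0,0,0]]])

```text
time: 14.2
tool_pos: [509.7, -5.5, 211.4]
eef_rot: [3.12, 0.355, 0.008]
force: [0.9, -0.6, -0.3]
gripper_width: 0.747
grasp_force: 0.0
```

Request:
arm_command(plan=[[[-0.2,0,0,0,0,0],[-0.4,0,0,0,0,0],[-0.6,0,0,0,0,0],[-0.6,0,0,0,0,0],[-0.6,0,0,0,0,0]]])

```text
time: 14.7
tool_pos: [418.2, -5.3, 208.1]
eef_rot: [3.121, 0.355, 0.003]
force: [-0.1, -0.3, -0.6]
gripper_width: 0.747
grasp_force: 0.0
```

```bash
python3 - <<'E'
from h import *
i,d,P=cloud("wrist");j,_,Q=cloud("side")
save(np.hstack([i,cv2.resize(j[130:274,150:342],(512,384))]),"ws5.png",.78)
c=np.array([508.5,-4])
for n,X in(("wrist",P),("side",Q)):
    for k,z,r in(("large",54,70),("med",57,30.3),("small",82,19.3)): print(n,k,rim(X,c,r+12,z,r,3))
E
```

```text
wrist large (array([509.26581675,  -4.01003312]), 2459, np.float64(53.626125463328776), np.float64(1.4765138907332869))
wrist med (array([508.3083803 ,  -4.21281624]), 713, np.float64(56.44862559040325), np.float64(0.9669975294496354))
wrist small (array([507.98226952,  -6.09778485]), 466, np.float64(81.42117372792268), np.float64(0.8336386644993894))
side large (array([510.60231708,  -3.20104734]), 430, np.float64(54.13813164574128), np.float64(2.106683879856))
side med (array([509.75531083,  -4.74266926]), 132, np.float64(57.0350328995313), np.float64(2.3546978771380775))
side small (array([508.65971869,  -4.36600629]), 83, np.float64(81.96811118948028), np.float64(0.9259094199766196))
```

View pics/ws5.png

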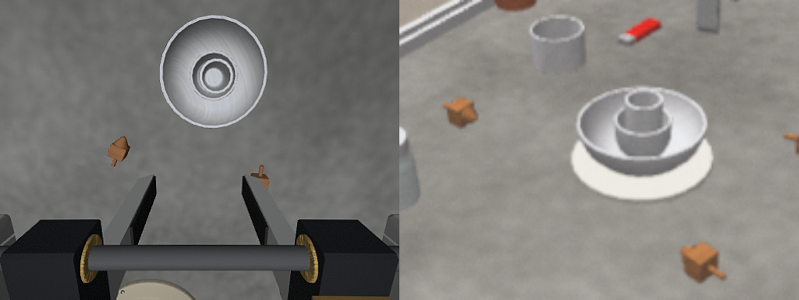

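The stack is nested, upright and concentric to about 2 mm: wrist view (213,72), side crop (643,130). Rim heights read 54, 57 and 82 mm, as expected, and the gripper is clear. I'm handing in.

```bash
python3 -c "
from cell import *
print(close_job())"
```

```text
the job is handed in; nothing more can be done
None
```

I nested the medium cover in the large one and the small cover in the medium, all mouth up, and handed the job in at about 15 s; the last images showed the stack straight and centred to about 2 mm, with the large cover still on its coaster, but no verdict was returned.

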